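# Make up the model goods train in the cassette

### The job

Make up the train in the long aluminium-sided cassette behind the locomotive that stands in it: the black tender next to the cab, then the blue flat wagon, then the red caboose last, all standing upright between the cassette's sides in one line, with about a finger's breadth (12 mm) between neighbours. The bundle of timber goes on top of the flat wagon, centred and lengthwise. Leave the locomotive and the green tank wagon where they are, and let go of everything.

Things in the scene. Friction and masses are not known exactly. Their poses are not given: they have to be found in the camera images.
- cassette: Fixed trough for model trains, plywood base, aluminium sides, 520 x 70 mm, lying across the table nearer or farther than the mat. Origin: centre of underside; x along its length towards the end where the loco's nose is (robot's left, +y, within 0.2 rad), z up. Floor 4 mm above origin, 54 wide and 512 long inside; side and end walls reach 16 mm above origin.
- loco: Black model steam locomotive, red cab, wheels and chimney, 134 long over couplers, 48 wide, 70 high, 0.65 kg, loose, standing in the cassette near its +x end. Origin: centre of underside; +x to its nose; the cab is at the -x end, its coupler ending at x = -67 mm. The train goes on from there towards the cassette's -x end.
- tender: Black tender, yellow stripe, coal on top, 80 long over couplers, about 0.16 kg. Origin: centre of underside (wheel bottoms) and of length; x along its length, z up. Running gear: lowest 16 mm, 36 wide; above it a box body 68 long, 46 wide, flat-sided from 16 to 46 mm (coal to about 53). Either way round will do.
- flat_wagon: Blue flat wagon with brown plank deck, 110 long over couplers, about 0.15 kg. Origin: centre of underside (wheel bottoms) and of length; x along its length, z up. Running gear: lowest 16 mm, 36 wide; above it the deck, 98 long, 46 wide, flat-sided from 16 to 28 mm, deck top at 28 mm, no rim. Either way round will do.
- caboose: Red caboose with white windows and a small roof cupola, 86 long over couplers, about 0.15 kg. Origin: centre of underside (wheel bottoms) and of length; x along its length, z up. Running gear: lowest 16 mm, 36 wide; above it a box body 74 long, 46 wide, flat-sided from 16 to 44 mm (cupola to 59). Either way round will do.
- timber_load: Bundle of pale sawn timber with two dark straps, a rigid block 64 long, 36 wide, 30 high, about 0.08 kg. Origin at the centre of its underside; x along its length, z up.
- tank_wagon: Bystander: green tank wagon, 90 long, 40 wide, 58 high, standing among the others; to be left alone. Origin at the centre of its underside; x along its length, z up.
- stock_mat: Fixed grey mat 620 x 130 x 4 mm, parallel to the cassette, about 145 mm from it between centres. Origin: centre of underside; x along its length. The tender, flat wagon, caboose, timber and tank wagon start on it in a row in any order, about 100 mm apart, crosswise to it within 0.2 rad. A paint pot (40 high) and a wheel set stand near its ends.
Mind the look-alikes: they are no part of the job. Leave any pink look-alike of the timber_load alone.

How it is judged:
By the outcome, as a careful person would: the job done as asked, in the order asked, and still so for the second after the job is handed in, with the robot touching nothing.
It also fails if it takes over 106 s, if anything falls off the work surface, if the arm or the gripper's body presses on something with over 40 N, if the wrist force passes 120 N, or if a joint passes its speed limit or range.

### The arm

A 6-joint arm with a two-finger parallel gripper is mounted at the origin on the work surface. World frame = base frame: x ahead of the robot, y to its left, z up, the work surface at z = 0. Lengths are in mm, angles in rad, forces in N, time in s.
With the tool pointing down it reaches from about 350 to 875 mm from the base axis. Payload 4.2 kg.
Tool frame: the origin (TCP) lies on the mounting face of the last link; the fingertips stand 173 mm ahead of it and the grasp point (between the pads) lies grip_point_offset ahead of it (grip_point_offset is the distance from the TCP to the grasp point, in mm); z points along the fingers, y is the line along which they close (so a half turn about z gives the same grasp; the last joint's range is limited). The gripper opens to 85 mm and grips with 20 to 120 N. Pads are 22 mm wide; open, the fingers measure 114 mm over their backs; the gripper's body (76 mm by 85 mm) begins 54 mm behind the grasp point. The pads swing forward as they close: fully open they stand 13 mm farther back than shut.
Start: joints at [1.531, 0.385, 0.008, 0, -1.194, -0.259], TCP at [183.951, 597.296, 404.712] pointing down, gripper open.
Joint ranges: [-3.14, 3.14], [-1.21, 2.06], [-1.07, 1.41], [-3.16, 2.05], [-2.99, -0.16], [-3.1, 3.1]. Speed limits (rad/s): [2.79, 2.79, 3.14, 3.14, 3.14, 3.14].

### API

Orientations are given as a unit quaternion [x, y, z, w].
In Python, from bench import read_state, get_image, job_done, recognise, place_of, grip_point_offset gives the robot as it stands. The module is installed in compiled form; this text tells all that it offers.
- The arm moves only by the tool carry_out, never from a script. Its arguments are lists of equal length, an entry for each row: "slide": the shift along the tool's x, y, z in m, a list of three; "roll": the turn about the tool's z in degrees; "claw": the finger opening in m, from 0 to 0.0854. A call has 1 to 8 rows; each row is the pose to reach, as a shift and turn from the pose commanded when the call began, along the tool's axes at that moment; what a row does not reach only later rows make up. A row lasts 1/8 s, in which the tool goes at most 62.5 mm and 10.7 degrees, less where a joint would pass 70% of its speed; a pose out of reach is approached as far as the arm can. A call with a gripper value outside its range is refused whole. The fingers move at their own pace and stop on an object; the grip force is fixed at half the most. Time passes only in rows, so rows that repeat a pose let the fingers close. It gives the time, the measured TCP pose, the force, the opening and the grip force at its end, in the units of the state.
- read_state(): the state, without advancing time (a new reading comes with each control period).
- get_image(name): name is "scene" or "top" or "wrist"; returns a dict with "img" (384x512x3 uint8, red, green, blue), "z_map" (384x512 float32, mm along the optical axis (not along the pixel's ray), 0 where there is no reading), "mtx" (3x3 intrinsics, pixels), "world_from_camera" (4x4, takes a point from camera to world coordinates); the wrist camera has in their place "T_tool_cam" (4x4, takes a point from camera to tool coordinates, whose origin is the TCP and whose axes are the flange's). Camera axes: x right, y up, looking along -z (the intrinsics and any distortion apply to the point x, -y, -z); pixel columns grow to the right and rows downward; lengths in mm; the calibration is good to about 2 mm. A picture is of the moment at which its call begins: read the wrist's pose just before it.
- job_done(): hands the job in; it is judged then, once.
Trained networks look in a picture, given as the dict that the camera call returned (one of the last four; its "shot" number tells which), for a name from the list of things; names that differ only in an ending like _2 or _b are one class to them, and where a whole thing is asked for, a point or a joint stands for the part that bears it (a point fixed in the world has none). Each returns a list of dicts, best first, with "conf" (0 to 1); they miss things now and then, are a little off and sometimes report something else, mostly with a low value. They report only what shows in the picture. A call takes as long as a camera call. They do not tell look-alikes from the thing itself.
- recognise(picture, thing): "at" ([column, row] in pixels, amid what is visible of it).
- place_of(picture, thing): "at" ([column, row] in pixels: a listed point, or the origin of a listed thing).
The state is a dict: "clock": time; "joints": joint angles; "joint_vel": joint speeds; "joint_efforts": joint torques, N m; "position": TCP position; "ee_rot": TCP orientation; "contact_force": force on the tool from outside, world axes, zero at the start; "wrist_torque": the same for the moment, N m; "gripper_width": finger opening in mm; "grasp_force": force on a finger pad.
Only numpy, scipy, OpenCV 4.12 (cv2) and the standard library are available. Lean on these libraries where they do the work, as an engineer would, in place of code of your own. Each camera call takes 0.05 s, during which the arm holds its last target. There are 200 camera calls.

## Working session

There is one attempt and no reset: what is moved stays moved. The work goes in short steps, Python scripts to look and compute and a tool call to move; the robot and the scene stay as the last step left them, time stands still between calls to the robot, and variables do not carry over. Pictures are saved under pics/ and viewed, at most 14 in all, crops included, and the job is handed in when it is done.

Besides the shell and the picture viewer there is one more tool, called after "Emit:" as name([rows], argument=value, ...), one row to a line, values as JSON. carry_out: Moves the arm, as the interface text tells. Its arguments: {"type":"object","properties":{"slide":{"type":"array"},"roll":{"type":"array"},"claw":{"type":"array"}},"required":["slide","roll","claw"]}

```bash
mkdir -p pics; cat > h.py <<'E'
import numpy as np, cv2
from bench import *
from scipy.spatial.transform import Rotation as R
def T_tool(s):
    T=np.eye(4);T[:3,:3]=R.from_quat(s["ee_rot"]).as_matrix();T[:3,3]=s["position"];return T
def cloud(p,s=None):
    z=p["z_map"].astype(float);m=p["mtx"];h,w=z.shape
    u,v=np.meshgrid(np.arange(w),np.arange(h))
    P=np.stack([(u-m[0,2])/m[0,0]*z,-(v-m[1,2])/m[1,1]*z,-z],-1)
    T=p["world_from_camera"] if "world_from_camera" in p else T_tool(s)@p["T_tool_cam"]
    T=np.asarray(T)
    W=P@T[:3,:3].T+T[:3,3];W[z==0]=np.nan
    return W
def save(p,n,box=None,sc=1):
    im=p["img"][:,:,::-1]
    if box: im=im[box[1]:box[3],box[0]:box[2]]
    cv2.imwrite("pics/"+n,cv2.resize(im,None,fx=sc,fy=sc))
E
python3 - <<'E'
from h import *
s=read_state();print({k:np.round(v,3) for k,v in s.items()},grip_point_offset)
p=get_image("top");save(p,"top.png",sc=1.5);print(p.keys(),np.round(p["mtx"],1),np.round(p["world_from_camera"],3))
W=cloud(p)
for t in ["cassette","loco","tender","flat_wagon","caboose","timber_load","tank_wagon","stock_mat"]:
    for r in place_of(p,t)[:3]:
        c,q=np.round(r["at"]).astype(int);print(t,r["conf"],c,q,np.round(W[q,c]))
np.save("W.npy",W)
E
```

```text
{'clock': np.float64(0.0), 'joints': array([ 1.531,  0.386,  0.007, -0.   , -1.194, -0.259]), 'joint_vel': array([ 0.   , -0.001,  0.002,  0.   ,  0.   ,  0.001]), 'joint_efforts': array([-0.0000e+00, -3.9229e+01,  1.8840e+01,  4.1860e+00, -5.0000e-03,
       -0.0000e+00]), 'position': array([183.908, 597.123, 403.594]), 'ee_rot': array([ 0.989, -0.149, -0.   ,  0.001]), 'contact_force': array([-0.418, -0.555, -0.175]), 'wrist_torque': array([0.016, 0.013, 0.028]), 'grasp_force': np.float64(0.0), 'gripper_width': np.float64(85.53)} 154.70000000000002
dict_keys(['img', 'z_map', 'mtx', 'world_from_camera', 'shot']) [[420.7   0.  257.2]
 [  0.  420.7 194.7]
 [  0.    0.    1. ]] [[ 2.80000e-02  9.90000e-01 -1.40000e-01  3.75952e+02]
 [-1.00000e+00  2.70000e-02 -8.00000e-03  2.43580e+01]
 [-4.00000e-03  1.40000e-01  9.90000e-01  9.83021e+02]
 [ 0.00000e+00  0.00000e+00  0.00000e+00  1.00000e+00]]
cassette 0.66 271 154 [613.   2.   5.]
loco 0.78 198 144 [622. 171.  43.]
loco 0.57 302 221 [450. -68.  65.]
tender 0.8 258 213 [466.  29.  52.]
flat_wagon 0.86 347 222 [ 453. -172.   33.]
caboose 0.78 302 223 [446. -68.  63.]
timber_load 0.9 202 267 [344. 151.  28.]
timber_load 0.75 178 205 [481. 211.  36.]
timber_load 0.68 142 253 [371. 287.  32.]
tank_wagon 0.66 220 203 [485. 113.  61.]
stock_mat 0.57 262 213 [466.  20.  57.]
stock_mat 0.53 269 154 [613.   7.   4.]
```

View pics/top.png

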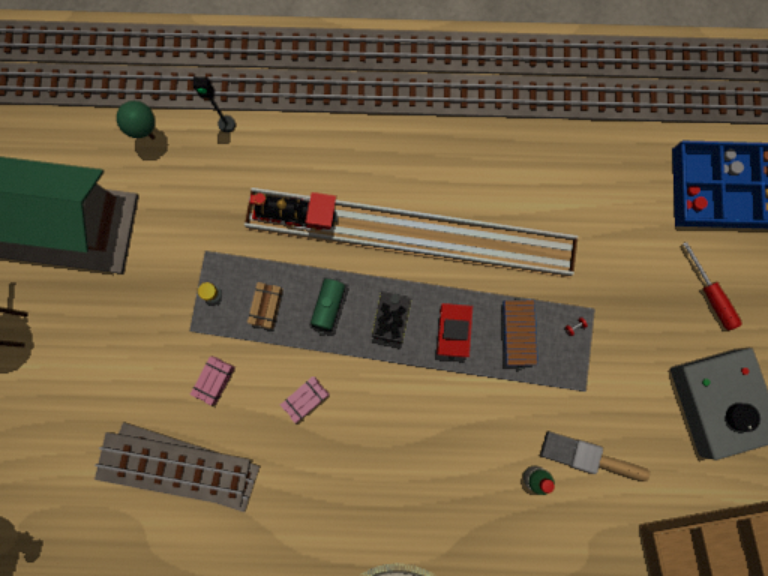

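The top view shows the loco at the left end of the cassette (285,210). On the mat, from left to right: timber (265,305), tank (328,305), tender (391,318), caboose (455,330) and flat wagon (520,332). The pink look-alikes are below the mat.

```bash
python3 - <<'E'
from h import *
W=np.load("W.npy")
def rect(c,zlo,zhi,r=70,n=""):
    d=np.hypot(W[...,0]-c[0],W[...,1]-c[1])
    m=((d<r)&(W[...,2]>zlo)&(W[...,2]<zhi)).astype(np.uint8)
    k,l,st,ce=cv2.connectedComponentsWithStats(m)
    i=1+np.argmax(st[1:,4]);P=W[l==i]
    (cx,cy),(a,b),th=cv2.minAreaRect(P[:,:2].astype(np.float32))
    if a<b: th-=90;a,b=b,a
    th=(th+90)%180-90
    print(n,np.round([cx,cy,a,b,th],1),"med",np.round(np.median(P,0),1),"zmax",np.round(np.percentile(P[:,2],[50,95]),1),len(P))
rect((466,29),34,70,n="tender")
rect((446,-68),34,70,n="caboose")
rect((453,-172),20,50,n="flat")
rect((481,211),20,50,n="timber")
rect((485,113),20,80,n="tank")
rect((622,171),20,90,100,n="loco")
m=(W[...,0]>520)&(W[...,0]<700)&(abs(W[...,1])<300)&(W[...,2]>11)&(W[...,2]<25)
rect((590,20),10,26,300,n="cass")
rect((461,20),1.5,10,350,n="mat")
E
```

```text
tender [472.3  23.2  68.3  47.  -10.5] med [471.   23.2  52. ] zmax [52.  57.9] 644
caboose [455.3 -71.8  76.2  46.6  -3.2] med [454.4 -71.   51.9] zmax [51.9 64. ] 726
flat [ 456.3 -172.5   96.2   47.     2.4] med [ 455.8 -172.1   32.3] zmax [32.3 35.2] 910
timber [486.9 216.8  64.   36.5 -10.2] med [486.3 216.1  33.8] zmax [33.8 36.7] 473
tank [490.6 119.1  81.3  40.4 -14.7] med [487.1 115.9  53.1] zmax [53.1 60. ] 595
loco [635.9 178.5 129.4  48.4  83.3] med [630.6 168.3  56. ] zmax [56.  66.6] 1009
cass [608.9 -31.2 463.8  64.   83.1] med [602.6 -65.5  15.6] zmax [15.6 18.5] 871
mat [476.4  27.8 654.3 164.6  83.7] med [468.6  41.4   4.2] zmax [4.2 7.1] 10681
```

```bash
cat >> h.py <<'E'
def yaw(s):
    x=T_tool(s)[:3,0];return np.degrees(np.arctan2(x[1],x[0]))
def go(x,y,z,yw,s=None):
    "slide (m) and roll (deg) from the present pose to TCP target"
    s=s or read_state();T=T_tool(s)
    d=T[:3,:3].T@(np.array([x,y,z])-T[:3,3])/1000
    r=-((yw-yaw(s)+180)%360-180)
    print("slide",np.round(d,4),"roll",round(r,1),"| pos",np.round(s["position"],1),"yaw",round(yaw(s),1),"j",np.round(s["joints"],2),"tilt z",np.round(T[:3,2],4))
E
python3 -c "
from h import *
go(540,20,404,-10.5)"
```

```text
slide [0.5102 0.4469 0.0007] roll -6.6 | pos [183.9 597.3 404.6] yaw -17.1 j [ 1.53  0.38  0.01 -0.   -1.19 -0.26] tilt z [-1.e-04 -1.e-04 -1.e+00]
```

Emit:
carry_out([
  [0.51,0.447,0],
  [0.51,0.447,0],
  [0.51,0.447,0],
  [0.51,0.447,0],
  [0.51,0.447,0],
  [0.51,0.447,0],
  [0.51,0.447,0],
  [0.51,0.447,0],
], roll=[-6.6,-6.6,-6.6,-6.6,-6.6,-6.6,-6.6,-6.6], claw=[0.085,0.085,0.085,0.085,0.085,0.085,0.085,0.085])

```text
clock: 1.45
position: [446.9, 169.8, 405.2]
ee_rot: [0.996, -0.091, 0.001, -0.0]
contact_force: [1.9, 1.5, -0.1]
gripper_width: 84.8
grasp_force: 0.0
```

```bash
python3 - <<'E'
from h import *
s=read_state();p=get_image("wrist");save(p,"w1.png");W=cloud(p,s);np.save("W1.npy",W)
print(np.round(W[[10,10,192,370,370],[10,500,256,10,500]],0),np.round(p["T_tool_cam"],3))
go(540,20,404,-10.5)
E
```

```text
[[ 680.  414.    2.]
 [ 576. -138.    5.]
 [ 415.  174.    2.]
 [ 464.  226.  321.]
 [ 443.  111.  320.]] [[ 0.0000e+00  9.6500e-01  2.6100e-01  6.5227e+01]
 [ 1.0000e+00 -0.0000e+00  1.0000e-03 -4.8000e-02]
 [ 1.0000e-03  2.6100e-01 -9.6500e-01  2.9562e+01]
 [ 0.0000e+00  0.0000e+00  0.0000e+00  1.0000e+00]]
slide [0.1166 0.1254 0.0014] roll -0.4 | pos [449.1 165.1 405. ] yaw -10.9 j [ 0.69  0.13 -0.34  0.   -1.1   0.69] tilt z [ 6.0e-04 -1.8e-03 -1.0e+00]
```

View pics/w1.png

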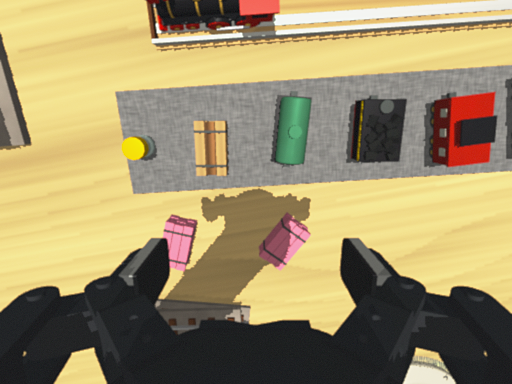

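The wrist view shows the loco at the top (215,10), then timber (211,148), tank (293,130), tender (380,130) and caboose (463,130).

Emit:
carry_out([
  [0.15,0.09,0],
  [0.15,0.09,0],
  [0.15,0.09,0],
  [0.15,0.09,0],
  [0.15,0.09,0],
  [0.15,0.09,0],
], roll=[-0.4,-0.4,-0.4,-0.4,-0.4,-0.4], claw=[0.085,0.085,0.085,0.085,0.085,0.085])

```text
clock: 2.25
position: [576.6, 56.5, 405.0]
ee_rot: [0.996, -0.087, 0.0, -0.0]
contact_force: [-0.5, 0.3, 0.2]
gripper_width: 85.3
grasp_force: 0.0
```

```bash
cat >> h.py <<'E'
def rect(W,c,zlo,zhi,r=70,n=""):
    d=np.hypot(W[...,0]-c[0],W[...,1]-c[1])
    m=((d<r)&(W[...,2]>zlo)&(W[...,2]<zhi)).astype(np.uint8)
    k,l,st,ce=cv2.connectedComponentsWithStats(m)
    if k<2: print(n,"none");return
    i=1+np.argmax(st[1:,4]);P=W[l==i]
    (cx,cy),(a,b),th=cv2.minAreaRect(P[:,:2].astype(np.float32))
    if a<b: th-=90;a,b=b,a
    th=(th+90)%180-90
    print(n,np.round([cx,cy,a,b,th],1),"z",np.round(np.percentile(P[:,2],[50,95]),1),len(P))
E
python3 - <<'E'
from h import *
s=read_state();p=get_image("wrist");save(p,"w2.png");W=cloud(p,s);np.save("W2.npy",W)
rect(W,(472,23),34,70,n="tender")
rect(W,(455,-72),34,70,n="caboose")
rect(W,(456,-172),20,50,n="flat")
rect(W,(636,178),20,90,100,n="loco")
rect(W,(609,-31),11,24,300,n="cass")
go(472,23,260,-10.5)
E
```

```text
tender [471.8  22.9  68.5  47.  -10. ] z [51.9 58. ] 2080
caboose [467.2 -72.5  52.4  46.7  -4.5] z [52.1 64.1] 1235
flat [ 456.  -172.6   99.5   48.     2.6] z [33.1 34.3] 3037
loco [634.8 178.3 129.4  48.   83.3] z [61.8 73.6] 4124
cass [611.8  -3.7 521.3  62.2  83. ] z [17.  18.4] 3019
slide [-0.0973  0.0514  0.1451] roll 0.5 | pos [576.6  56.6 405.2] yaw -10.0 j [ 0.38  0.31 -0.11 -0.   -1.16  1.02] tilt z [ 5.e-04  3.e-04 -1.e+00]
```

View pics/w2.png

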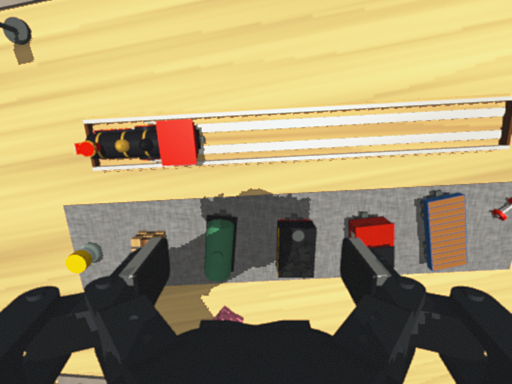

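The cassette (85–512 along, rows 100–165) and the loco (140,140) are in full view. The loco's tail is at about (205,140). Next, fit the cassette axis and the tail.

```bash
python3 - <<'E'
from h import *
W=np.load("W2.npy").reshape(-1,3);W=W[~np.isnan(W[:,0])]
a=np.radians(83.15);u=np.array([np.cos(a),np.sin(a)]);v=np.array([-u[1],u[0]])
c=np.array([611.8,-3.7]);q=(W[:,:2]-c)@np.c_[u,v];z=W[:,2]
m=(z>14)&(z<20)&(abs(q[:,0])<275)&(abs(q[:,1])<45)
for lo in range(-260,260,65):
    k=m&(q[:,0]>lo)&(q[:,0]<lo+65)
    A=q[k&(q[:,1]>0),1];B=q[k&(q[:,1]<0),1]
    print(lo,len(A),len(B),np.round(np.percentile(A,[2,50,98]),1) if len(A) else "",np.round(np.percentile(B,[2,50,98]),1) if len(B) else "")
e=q[m&(abs(q[:,1])<24),0];print("ends",np.round([e.min(),e.max()],1),np.round(np.histogram(e,np.arange(-270,280,10))[0]))
L=(abs(q[:,1])<30)&(q[:,0]>60)&(q[:,0]<290)&(z>11)
h=q[L]; 
for zl,zh in((6,14),(14,18),(18,30),(30,45),(45,60),(60,80)):
    k=(abs(q[:,1])<22)&(q[:,0]>60)&(q[:,0]<290)&(z>zl)&(z<zh)
    if k.any(): print(zl,zh,k.sum(),np.round([q[k,0].min(),*np.percentile(q[k,0],[1,99]),q[k,0].max()],1),np.round(np.percentile(q[k,1],[1,99]),1))
k=(abs(q[:,1])<60)&(q[:,0]>120)&(q[:,0]<290)&(z>25);print("loco v",np.round(np.percentile(q[k,1],[1,50,99]),1))
E
```

```text
-260 288 212 [ 2.3 28.2 31.5] [-30.3 -27.9  -1.3]
-195 192 192 [27.3 29.1 31.4] [-30.5 -28.6 -26.6]
-130 187 196 [27.2 29.  31.2] [-30.6 -28.7 -26.8]
-65 183 189 [27.  28.9 30.9] [-30.8 -28.9 -27. ]
0 179 191 [26.8 28.7 30.7] [-31.  -29.  -27.2]
65 197 217 [ 0.7 28.3 30.7] [-31.2 -28.9  -1.2]
130 93 183 [25.7 29.3 30.6] [-31.3 -29.4 -27.5]
195 222 261 [16.6 27.6 30.2] [-31.5 -28.8 -15.6]
ends [-260.6  260.3] [  1 136   0   0   0   0   0   0   0   0   0   0   0   0   0   0   0   0
   0   0   0   0   0   0   0   0   0   0   0   0   0   0   0   0   0   0
   0   0  22  26   0   0   0   0   2   0   0   6   7   7   4   4  74   1]
6 14 801 [ 60.   60.5 256.6 257.3] [-21.6  21.6]
14 18 83 [115.8 116.  260.  260.3] [-21.6  21.6]
18 30 333 [116.3 116.9 257.3 259.7] [-20.9  21.4]
30 45 249 [123.8 123.8 234.5 241.3] [-21.5  18.6]
45 60 1386 [119.3 160.9 239.  240.7] [-15.   12.5]
60 80 2043 [118.8 119.1 244.8 248.1] [-21.4  21.4]
loco v [-23.5   6.3  47. ]
```

Emit:
carry_out([
  [-0.097,0.051,0.14],
  [-0.097,0.051,0.14],
  [-0.097,0.051,0.14],
  [-0.097,0.051,0.14],
  [-0.097,0.051,0.14],
  [-0.097,0.051,0.14],
], roll=[0.3,0.3,0.3,0.3,0.3,0.3], claw=[0.075,0.075,0.075,0.075,0.075,0.075])

```text
clock: 3.05
position: [474.1, 23.4, 266.1]
ee_rot: [0.996, -0.09, 0.002, -0.001]
contact_force: [-0.5, 1.3, -0.4]
gripper_width: 74.8
grasp_force: 0.0
```

```bash
python3 -c "
from h import *
s=read_state();go(471.9,23,197,-10.2,s)
p=get_image('wrist');W=cloud(p,s);rect(W,(472,23),34,70,n='tender')"
```

```text
slide [-0.0024  0.001   0.0691] roll -0.2 | pos [474.1  23.4 266.1] yaw -10.4 j [ 0.39  0.29 -0.54  0.   -0.74  1.  ] tilt z [ 0.0037  0.0012 -1.    ]
tender [471.8  22.6  67.8  47.2 -10. ] z [52.2 58.1] 6544
```

Emit:
carry_out([
  [-0.002,0.001,0.035],
  [-0.002,0.001,0.069],
  [-0.002,0.001,0.069],
  [-0.002,0.001,0.069],
  [-0.002,0.001,0.069],
  [-0.002,0.001,0.069],
  [-0.002,0.001,0.069],
  [-0.002,0.001,0.069],
], roll=[-0.2,-0.2,-0.2,-0.2,-0.2,-0.2,-0.2,-0.2], claw=[0.075,0.075,0.075,0.075,0.03,0.03,0.03,0.03])

```text
clock: 4.1
position: [471.4, 22.3, 197.2]
ee_rot: [0.996, -0.089, 0.001, -0.001]
contact_force: [-1.5, 0.4, 6.2]
gripper_width: 44.8
grasp_force: 62.9
```

```bash
python3 -c "
from h import *
s=read_state();print(s['gripper_width'],s['grasp_force'],s['contact_force']);go(619.6,59.8,270,-97,s)"
```

```text
44.816046331153444 62.91848301887512 [-1.48021445  0.4448857   6.22470737]
slide [ 0.1395 -0.0633 -0.0723] roll 86.8 | pos [471.4  22.3 197.2] yaw -10.2 j [ 0.39  0.4  -0.61  0.   -0.55  1.  ] tilt z [ 3.e-03  9.e-04 -1.e+00]
```

Emit:
carry_out([
  [0,0,-0.05],
  [0,0,-0.085],
  [0.05,-0.02,-0.085],
  [0.1,-0.04,-0.085],
  [0.1395,-0.063,-0.085],
  [0.1395,-0.063,-0.085],
  [0.1395,-0.063,-0.085],
  [0.1395,-0.063,-0.085],
], roll=[0,0,10,20,30,40,50,60], claw=[0.03,0.03,0.03,0.03,0.03,0.03,0.03,0.03])

```text
clock: 5.1
position: [618.9, 59.2, 280.3]
ee_rot: [0.816, -0.578, -0.001, 0.0]
contact_force: [-0.5, -0.2, -1.9]
gripper_width: 45.2
grasp_force: 62.6
```

```bash
python3 -c "
from h import *
s=read_state();print(s['gripper_width'],s['grasp_force'],s['contact_force']);go(619.6,59.8,240,-97,s)"
```

```text
45.19508045159008 62.56873369216919 [-0.5151756  -0.21871898 -1.87598856]
slide [-0.0003 -0.001   0.0403] roll 26.4 | pos [618.9  59.2 280.3] yaw -70.6 j [ 0.36  0.49 -0.16 -0.   -0.92 -0.02] tilt z [-1.3e-03  1.0e-04 -1.0e+00]
```

Emit:
carry_out([
  [0,-0.001,0],
  [0,-0.001,0.01],
  [0,-0.001,0.02],
  [0,-0.001,0.03],
  [0,-0.001,0.03],
  [0,-0.001,0.03],
], roll=[10,20,26.4,26.4,26.4,26.4], claw=[0.03,0.03,0.03,0.03,0.03,0.03])

```text
clock: 5.85
position: [620.3, 59.6, 251.0]
ee_rot: [-0.665, 0.746, -0.0, 0.0]
contact_force: [-0.2, 0.3, -1.4]
gripper_width: 45.2
grasp_force: 62.6
```

```bash
python3 -c "
from h import *
s=read_state();print(s['gripper_width'],s['grasp_force'],s['contact_force']);go(619.6,59.8,197.5,-97,s)
p=get_image('wrist');save(p,'w3.png')
W=cloud(p,s);rect(W,s['position'][:2],90,130,60,n='held')
"
```

```text
45.157497250506275 62.55808353424072 [-0.16461851  0.27570945 -1.40581124]
slide [-0.0001  0.0007  0.0535] roll 0.4 | pos [620.3  59.6 251. ] yaw -96.6 j [ 0.36  0.52 -0.19  0.   -0.86 -0.47] tilt z [ 4.e-04  0.e+00 -1.e+00]
held [618.8  57.4  76.6  76.2  43.9] z [107.8 125.1] 17106
```

View pics/w3.png

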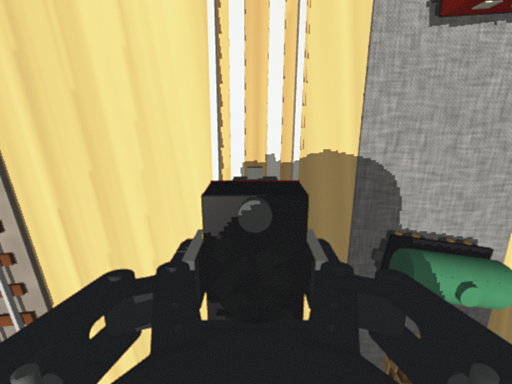

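The tender is held square and lined up with the cassette, which runs upward at columns 215–305.

Emit:
carry_out([
  [0,0.0007,0.03],
  [0,0.0007,0.045],
  [0,0.0007,0.05],
  [0,0.0007,0.053],
  [0,0.0007,0.054],
  [0,0.0007,0.054],
], roll=[0.4,0.4,0.4,0.4,0.4,0.4], claw=[0.03,0.03,0.03,0.03,0.03,0.03])

```text
clock: 6.65
position: [619.7, 59.8, 197.3]
ee_rot: [-0.663, 0.749, -0.0, 0.001]
contact_force: [-0.5, 1.1, -1.9]
gripper_width: 44.9
grasp_force: 62.7
```

```bash
python3 -c "
from h import *
s=read_state();print(s['gripper_width'],s['grasp_force'],s['contact_force']);go(619.6,59.8,197.5,-97,s)
"
```

```text
44.94180698968028 62.70746469497681 [-0.49048365  1.08571459 -1.87794164]
slide [-0.      0.0001 -0.0002] roll -0.0 | pos [619.7  59.8 197.3] yaw -97.0 j [ 0.36  0.59 -0.23  0.   -0.75 -0.48] tilt z [ 1.2e-03  3.0e-04 -1.0e+00]
```

Emit:
carry_out([
  [0,0,0.001],
  [0,0,0.001],
  [0,0,0.001],
  [0,0,0.001],
  [0,0,-0.03],
  [0,0,-0.09],
  [0,0,-0.12],
  [0,0,-0.12],
], roll=[0,0,0,0,0,0,0,0], claw=[0.03,0.065,0.065,0.065,0.065,0.07,0.075,0.075])

```text
clock: 7.65
position: [620.0, 59.8, 320.1]
ee_rot: [-0.663, 0.749, -0.001, 0.003]
contact_force: [0.3, -0.3, -0.7]
gripper_width: 74.9
grasp_force: 0.0
```

```bash
python3 -c "
from h import *
s=read_state();print(s['contact_force']);go(456,-172.5,300,2.6,s)
p=get_image('wrist');save(p,'w4.png')
W=cloud(p,s);rect(W,(619.6,59.8),34,70,75,n='tender');np.save('W4.npy',W)
p=get_image('top');rect(cloud(p),(619.6,59.8),34,59,50,n='tender top')
"
```

```text
[ 0.33160365 -0.26006965 -0.74684628]
slide [0.2506 0.1346 0.0186] roll -99.6 | pos [620.   59.8 320.1] yaw -97.0 j [ 0.36  0.45 -0.12  0.   -1.   -0.48] tilt z [ 0.0067  0.0019 -1.    ]
tender [619.3  60.1  68.6  47.1  83.4] z [52.3 58.3] 4217
tender top [617.5  42.4  46.6  32.6  -6.2] z [50.7 57.1] 280
```

View pics/w4.png

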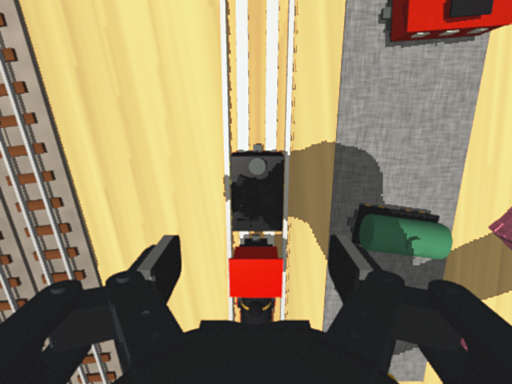

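The tender stands between the rails of the cassette at (257,190), with a gap to the red cab at (257,240).

Emit:
carry_out([
  [0.06,0.03,0],
  [0.11,0.06,0],
  [0.16,0.09,0],
  [0.2,0.12,0],
  [0.25,0.135,0],
  [0.25,0.135,0.02],
  [0.25,0.135,0.04],
  [0.25,0.135,0.04],
], roll=[-10,-20,-30,-40,-50,-60,-70,-80], claw=[0.075,0.075,0.075,0.075,0.075,0.075,0.075,0.075])

```text
clock: 8.75
position: [453.6, -172.2, 273.6]
ee_rot: [0.989, -0.146, -0.004, 0.0]
contact_force: [0.9, -0.2, 0.2]
gripper_width: 75.0
grasp_force: 0.0
```

```bash
python3 -c "
from h import *
s=read_state();go(456,-172.5,260,2.6,s)
W=np.load('W4.npy').reshape(-1,3);a=np.radians(83.02);u=np.array([np.cos(a),np.sin(a)]);v=np.array([-u[1],u[0]])
q=(W[:,:2]-[611.8,-3.7])@np.c_[u,v]
for x in range(92,124,2):
  k=(q[:,0]>x)&(q[:,0]<x+2)&(abs(q[:,1])<8);print(x,k.sum(),np.round(np.percentile(W[k,2],[10,50,90])) if k.any() else '')
"
```

```text
slide [ 0.0025 -0.0004  0.0136] roll -19.4 | pos [ 453.6 -172.2  273.6] yaw -16.8 j [-0.03  0.3  -0.5  -0.   -0.78  1.31] tilt z [-7.2e-03  7.0e-04 -1.0e+00]
92 39 [51. 51. 56.]
94 31 [51. 51. 52.]
96 34 [51. 51. 52.]
98 3 [50. 50. 50.]
100 0 
102 0 
104 0 
106 0 
108 0 
110 0 
112 0 
114 8 [16. 17. 20.]
116 29 [ 6. 19. 20.]
118 89 [ 5. 61. 64.]
120 85 [ 6. 20. 64.]
122 247 [17. 32. 63.]
```

Emit:
carry_out([
  [0.0025,0,0.01],
  [0.0025,0,0.01],
  [0.0025,0,0.01],
  [0.0025,0,0.01],
], roll=[-10,-19.4,-19.4,-19.4], claw=[0.075,0.075,0.075,0.075])

```text
clock: 9.25
position: [457.1, -172.7, 266.1]
ee_rot: [1.0, 0.02, -0.001, -0.0]
contact_force: [-0.2, 0.0, -0.2]
gripper_width: 75.1
grasp_force: 0.0
```

```bash
python3 -c "
from h import *
s=read_state();p=get_image('wrist');W=cloud(p,s);rect(W,(456,-172.5),22,50,80,n='flat')
go(456,-172.5,192,2.6,s)"
```

```text
flat [ 455.2 -172.9   98.7   46.2    2.4] z [33.5 34.5] 7859
slide [-0.001  -0.0002  0.0741] roll -0.4 | pos [ 457.1 -172.7  266.1] yaw 2.2 j [-0.03  0.31 -0.51 -0.   -0.75  1.64] tilt z [-1.4e-03  1.0e-04 -1.0e+00]
```

Emit:
carry_out([
  [-0.0013,0,0.04],
  [-0.0013,0,0.065],
  [-0.0013,0,0.074],
  [-0.0013,0,0.074],
  [-0.0013,0,0.074],
  [-0.0013,0,0.074],
  [-0.0013,0,0.074],
  [-0.0013,0,0.074],
], roll=[-0.3,-0.3,-0.3,-0.3,-0.3,-0.3,-0.3,-0.3], claw=[0.075,0.075,0.075,0.075,0.03,0.03,0.03,0.03])

```text
clock: 10.3
position: [456.5, -172.8, 194.2]
ee_rot: [1.0, 0.024, 0.001, 0.0]
contact_force: [-0.7, -0.7, 6.2]
gripper_width: 44.2
grasp_force: 61.7
```

```bash
python3 -c "
from h import *
s=read_state();go(606.6,-46.4,270,-97,s)"
```

```text
slide [ 0.1561 -0.1192 -0.0755] roll 99.7 | pos [ 456.5 -172.8  194.2] yaw 2.7 j [-0.03  0.43 -0.58  0.   -0.56  1.65] tilt z [ 2.6e-03 -4.0e-04 -1.0e+00]
```

Emit:
carry_out([
  [0,0,-0.04],
  [0,0,-0.085],
  [0.04,-0.03,-0.085],
  [0.09,-0.06,-0.085],
  [0.13,-0.09,-0.085],
  [0.156,-0.118,-0.085],
  [0.156,-0.118,-0.085],
  [0.156,-0.118,-0.085],
], roll=[0,0,10,20,30,40,50,60], claw=[0.03,0.03,0.03,0.03,0.03,0.03,0.03,0.03])

```text
clock: 11.3
position: [606.2, -47.0, 277.3]
ee_rot: [0.876, -0.482, -0.001, 0.0]
contact_force: [-1.1, -0.3, -1.5]
gripper_width: 44.0
grasp_force: 62.5
```

```bash
python3 -c "
from h import *
s=read_state();print(s['gripper_width'],s['grasp_force']);go(606.4,-47.5,240,-97,s)"
```

```text
43.98799447786251 62.496914863586426
slide [0.0006 0.0001 0.0373] roll 39.4 | pos [606.2 -47.  277.3] yaw -57.6 j [ 0.19  0.47 -0.2  -0.   -0.9   0.38] tilt z [-1.1e-03  4.0e-04 -1.0e+00]
```

Emit:
carry_out([
  [0.0006,0,0],
  [0.0006,0,0],
  [0.0006,0,0],
  [0.0006,0,0.02],
  [0.0006,0,0.03],
  [0.0006,0,0.03],
], roll=[10,20,30,39.4,39.4,39.4], claw=[0.03,0.03,0.03,0.03,0.03,0.03])

```text
clock: 12.05
position: [606.2, -48.1, 246.8]
ee_rot: [-0.665, 0.747, 0.001, -0.001]
contact_force: [-0.3, -0.8, -1.7]
gripper_width: 44.4
grasp_force: 62.5
```

```bash
python3 -c "
from h import *
s=read_state();print(s['contact_force']);go(606.4,-47.5,194.5,-97,s)
p=get_image('wrist');save(p,'w5.png');W=cloud(p,s)
a=np.radians(83.02);u=np.array([np.cos(a),np.sin(a)]);v=np.array([-u[1],u[0]])
W=W.reshape(-1,3);q=(W[:,:2]-[611.8,-3.7])@np.c_[u,v]
k=(W[:,2]>78)&(W[:,2]<93)&(abs(q[:,1])<40)&(q[:,0]<-60)
print(np.round(np.percentile(q[k],[0,2,50,98,100],axis=0),1),np.percentile(W[k,2],[5,50,95]))
"
```

```text
[-0.33696288 -0.78275275 -1.74757137]
slide [-0.0007 -0.0002  0.0523] roll 0.4 | pos [606.2 -48.1 246.8] yaw -96.6 j [ 0.19  0.51 -0.23 -0.   -0.84 -0.3 ] tilt z [-2.4e-03 -3.0e-04 -1.0e+00]
[[-93.  -22.2]
 [-92.8 -21. ]
 [-77.7   1.1]
 [-60.8  23.1]
 [-60.   24.2]] [84.79902466 85.98906633 87.03265249]
```

View pics/w5.png

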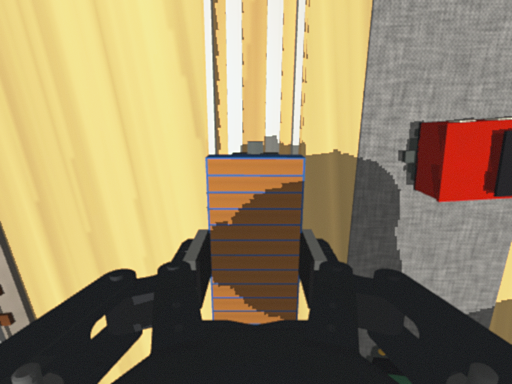

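The flat wagon is held level, with its far end at (255,157), above the cassette.

Emit:
carry_out([
  [-0.001,-0.0007,0.03],
  [-0.001,-0.0007,0.043],
  [-0.001,-0.0007,0.049],
  [-0.001,-0.0007,0.052],
  [-0.001,-0.0007,0.0535],
  [-0.001,-0.0007,0.0535],
], roll=[0.3,0.3,0.3,0.3,0.3,0.3], claw=[0.03,0.03,0.03,0.03,0.03,0.03])

```text
clock: 12.85
position: [607.6, -47.2, 194.7]
ee_rot: [-0.663, 0.749, -0.0, 0.0]
contact_force: [0.4, 0.3, -1.9]
gripper_width: 43.7
grasp_force: 62.5
```

```bash
python3 -c "
from h import *
s=read_state();print(s['contact_force']);go(606.4,-47.5,194,-97,s)"
```

```text
[ 0.39347251  0.29574379 -1.87859612]
slide [0.0005 0.0012 0.0007] roll -0.0 | pos [607.6 -47.2 194.7] yaw -97.0 j [ 0.19  0.58 -0.27  0.   -0.73 -0.31] tilt z [ 8.e-04  1.e-04 -1.e+00]
```

Emit:
carry_out([
  [0,0.0007,0.001],
  [0,0.0007,0.0015],
  [0,0.0007,0.0015],
  [0,0.0007,0.0015],
  [0,0.0007,0.0015],
  [0,0,-0.03],
  [0,0,-0.08],
  [0,0,-0.1],
], roll=[0,0,0,0,0,0,0,0], claw=[0.03,0.03,0.06,0.06,0.06,0.065,0.075,0.075])

```text
clock: 13.85
position: [608.1, -47.2, 297.4]
ee_rot: [-0.663, 0.749, -0.002, 0.002]
contact_force: [-0.5, 0.5, -0.0]
gripper_width: 75.0
grasp_force: 0.0
```

```bash
python3 -c "
from h import *
s=read_state();print(s['contact_force']);go(455,-71.5,290,-3.6,s)
p=get_image('wrist');save(p,'w6.png');W=cloud(p,s);np.save('W6.npy',W)
rect(W,(606.6,-46.4),25,42,70,n='flat');rect(W,(619.6,59.8),34,70,45,n='tender')
"
```

```text
[-0.46019763  0.49933254 -0.03279933]
slide [0.0428 0.1491 0.0066] roll -93.4 | pos [608.1 -47.2 297.4] yaw -97.0 j [ 0.19  0.45 -0.18  0.   -0.94 -0.31] tilt z [ 5.1e-03  2.0e-04 -1.0e+00]
flat [607.1 -45.5  98.7  46.1  83. ] z [33.5 34.6] 6076
tender [617.5  44.5  47.1  39.4  -6. ] z [51.5 57.7] 2501
```

View pics/w6.png

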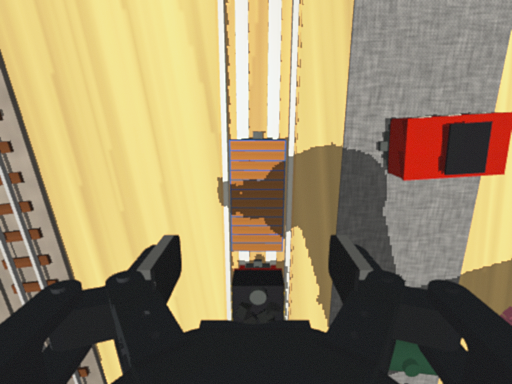

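The flat wagon sits between the sides at (258,195), with a gap to the tender (258,285). The caboose is at (450,145).

Emit:
carry_out([
  [0,0.03,0],
  [0.01,0.07,0],
  [0.02,0.1,0],
  [0.03,0.13,0],
  [0.043,0.149,0],
  [0.043,0.149,0],
  [0.043,0.149,0.01],
  [0.043,0.149,0.01],
], roll=[-10,-20,-30,-40,-50,-60,-70,-80], claw=[0.075,0.075,0.075,0.075,0.075,0.075,0.075,0.075])

```text
clock: 14.9
position: [453.7, -71.8, 283.0]
ee_rot: [0.989, -0.145, -0.001, 0.0]
contact_force: [-0.4, 0.1, 0.5]
gripper_width: 75.1
grasp_force: 0.0
```

Emit:
carry_out([
  [0,0,0],
  [0,0,0],
  [0,0,0],
  [0,0,0],
], roll=[-10,-13.4,-13.4,-13.4], claw=[0.075,0.075,0.075,0.075])

```text
clock: 15.4
position: [454.2, -71.7, 283.9]
ee_rot: [0.999, -0.032, -0.0, 0.0]
contact_force: [0.6, -0.5, 0.2]
gripper_width: 75.1
grasp_force: 0.0
```

```bash
python3 -c "
from h import *
s=read_state();p=get_image('wrist');W=cloud(p,s);rect(W,(455,-71.5),36,70,80,n='cab');rect(W,(455,-71.5),53,70,80,n='cupola')
go(455,-71.5,197,-3.5,s)"
```

```text
cab [454.6 -72.5  76.   46.2  -3.4] z [52.6 64.3] 6198
cupola [451.  -72.3  40.7  35.5  86.8] z [63.7 64.8] 2022
slide [ 0.0009 -0.0002  0.0869] roll -0.2 | pos [454.2 -71.7 283.9] yaw -3.7 j [ 0.2   0.24 -0.55 -0.   -0.78  1.31] tilt z [-7.e-04 -1.e-04 -1.e+00]
```

Emit:
carry_out([
  [0.0008,0.0005,0.045],
  [0.0008,0.0005,0.075],
  [0.0008,0.0005,0.087],
  [0.0008,0.0005,0.087],
  [0.0008,0.0005,0.087],
  [0.0008,0.0005,0.087],
  [0.0008,0.0005,0.087],
  [0.0008,0.0005,0.087],
], roll=[-0.2,-0.2,-0.2,-0.2,-0.2,-0.2,-0.2,-0.2], claw=[0.075,0.075,0.075,0.075,0.03,0.03,0.03,0.03])

```text
clock: 16.45
position: [455.7, -72.1, 198.6]
ee_rot: [1.0, -0.03, 0.002, -0.0]
contact_force: [-0.2, 0.2, 5.8]
gripper_width: 44.7
grasp_force: 62.9
```

```bash
python3 -c "
from h import *
s=read_state();go(593.2,-155.6,280,-97,s)"
```

```text
slide [ 0.1425  0.0752 -0.081 ] roll 93.6 | pos [455.7 -72.1 198.6] yaw -3.4 j [ 0.2   0.39 -0.64  0.   -0.54  1.31] tilt z [ 3.1e-03  3.0e-04 -1.0e+00]
```

Emit:
carry_out([
  [0,0,-0.04],
  [0,0,-0.081],
  [0.04,0.02,-0.081],
  [0.08,0.04,-0.081],
  [0.12,0.06,-0.081],
  [0.1425,0.075,-0.081],
  [0.1425,0.075,-0.081],
  [0.1425,0.075,-0.081],
], roll=[0,0,10,20,30,40,50,60], claw=[0.03,0.03,0.03,0.03,0.03,0.03,0.03,0.03])

```text
clock: 17.45
position: [592.6, -155.9, 277.7]
ee_rot: [0.849, -0.529, -0.001, 0.0]
contact_force: [-0.1, -0.1, -0.7]
gripper_width: 44.9
grasp_force: 62.1
```

```bash
python3 -c "
from h import *
s=read_state();print(s['gripper_width']);go(593.2,-155.6,248,-97,s)"
```

```text
44.94347126853163
slide [ 0.     -0.0006  0.0297] roll 33.2 | pos [ 592.6 -155.9  277.7] yaw -63.8 j [ 0.01  0.48 -0.19 -0.   -0.91  0.45] tilt z [-1.e-03  5.e-04 -1.e+00]
```

Emit:
carry_out([
  [0,-0.0005,0],
  [0,-0.0005,0],
  [0,-0.0005,0.01],
  [0,-0.0005,0.025],
  [0,-0.0005,0.03],
  [0,-0.0005,0.03],
], roll=[10,20,30,33.2,33.2,33.2], claw=[0.03,0.03,0.03,0.03,0.03,0.03])

```text
clock: 18.2
position: [593.1, -155.3, 248.0]
ee_rot: [-0.665, 0.746, 0.0, -0.0]
contact_force: [-0.4, -0.6, -1.4]
gripper_width: 44.3
grasp_force: 62.1
```

```bash
python3 -c "
from h import *
s=read_state();print(s['contact_force']);go(593.2,-155.6,198.5,-97,s)
p=get_image('wrist');W=cloud(p,s)
a=np.radians(83.02);u=np.array([np.cos(a),np.sin(a)]);v=np.array([-u[1],u[0]])
W=W.reshape(-1,3);q=(W[:,:2]-[611.8,-3.7])@np.c_[u,v]
k=(W[:,2]>85)&(W[:,2]<104)&(abs(q[:,1])<40)&(q[:,0]<-172)
print(np.round(np.percentile(q[k],[0,2,50,98,100],axis=0),1))
"
```

```text
[-0.40229079 -0.61361905 -1.36978507]
slide [ 0.0002 -0.0001  0.0495] roll 0.4 | pos [ 593.1 -155.3  248. ] yaw -96.6 j [ 0.01  0.51 -0.21 -0.   -0.84 -0.12] tilt z [-8.e-04  1.e-04 -1.e+00]
[[-190.1  -22.4]
 [-189.7  -21.3]
 [-182.3    0.8]
 [-172.4   22.7]
 [-172.    23.8]]
```

Emit:
carry_out([
  [0,-0.0003,0.03],
  [0,-0.0003,0.042],
  [0,-0.0003,0.047],
  [0,-0.0003,0.05],
  [0,-0.0003,0.051],
  [0,-0.0003,0.051],
], roll=[0.4,0.4,0.4,0.4,0.4,0.4], claw=[0.03,0.03,0.03,0.03,0.03,0.03])

```text
clock: 19.0
position: [593.9, -155.3, 198.7]
ee_rot: [-0.663, 0.749, -0.001, 0.0]
contact_force: [-0.8, 0.7, 5.8]
gripper_width: 44.8
grasp_force: 62.9
```

```bash
python3 -c "
from h import *
s=read_state();print(s['contact_force']);go(593.2,-155.6,198.5,-97,s)"
```

```text
[-0.75563084  0.74518175  5.75807929]
slide [0.0004 0.0007 0.0002] roll 0.0 | pos [ 593.9 -155.3  198.7] yaw -97.0 j [ 0.01  0.58 -0.25  0.   -0.74 -0.13] tilt z [ 1.6e-03 -3.0e-04 -1.0e+00]
```

Seated: the floor now carries its weight. Release it and rise.

Emit:
carry_out([
  [0,0,0],
  [0,0,0],
  [0,0,0],
  [0,0,-0.03],
  [0,0,-0.08],
  [0,0,-0.13],
  [0,0,-0.15],
  [0,0,-0.15],
], roll=[0,0,0,0,0,0,0,0], claw=[0.065,0.065,0.065,0.065,0.075,0.075,0.075,0.075])

```text
clock: 20.0
position: [593.8, -155.4, 349.0]
ee_rot: [-0.662, 0.749, -0.001, 0.002]
contact_force: [0.0, 0.4, -0.2]
gripper_width: 75.2
grasp_force: 0.0
```

```bash
python3 -c "
from h import *
s=read_state();print(s['contact_force']);go(486.6,216.5,310,-10.2,s)
p=get_image('wrist');save(p,'w7.png');W=cloud(p,s);rect(W,(593.3,-154.7),40,70,75,n='caboose')
rect(W,(606.6,-46.4),25,42,70,n='flat')
"
```

```text
[ 0.04201644  0.43139414 -0.23372433]
slide [-0.356   0.152   0.0386] roll -86.8 | pos [ 593.8 -155.4  349. ] yaw -97.0 j [ 0.01  0.41 -0.1   0.   -1.06 -0.13] tilt z [ 0.0043 -0.     -1.    ]
caboose [ 593.8 -153.9   76.3   46.1   82.9] z [52.7 64.4] 3733
flat [607.1 -46.   99.   46.   82.9] z [33.6 34.7] 3303
```

View pics/w7.png

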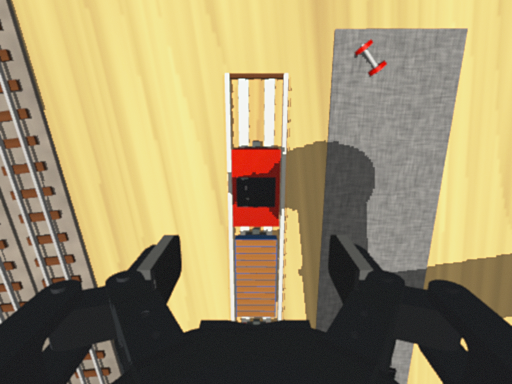

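The caboose stands at (257,188) behind the flat wagon. Now the timber.

Emit:
carry_out([
  [-0.05,0.02,0],
  [-0.1,0.04,0],
  [-0.15,0.06,0],
  [-0.2,0.09,0],
  [-0.25,0.11,0],
  [-0.3,0.13,0],
  [-0.356,0.152,0.02],
  [-0.356,0.152,0.04],
], roll=[-10,-20,-30,-40,-50,-60,-70,-80], claw=[0.07,0.07,0.07,0.07,0.07,0.07,0.07,0.07])

```text
clock: 21.05
position: [485.0, 219.7, 305.0]
ee_rot: [0.99, -0.143, -0.001, 0.001]
contact_force: [-0.3, -0.4, -0.8]
gripper_width: 70.3
grasp_force: 0.0
```

```bash
python3 -c "
from h import *
s=read_state();go(486.6,216.5,280,-10.2,s)"
```

```text
slide [0.0025 0.0026 0.025 ] roll -6.2 | pos [485.  219.7 305. ] yaw -16.4 j [ 0.73  0.33 -0.36 -0.   -0.89  0.55] tilt z [-0.0018 -0.001  -1.    ]
```

Emit:
carry_out([
  [0.0025,0.003,0.025],
  [0.0025,0.003,0.025],
  [0.0025,0.003,0.025],
  [0.0025,0.003,0.025],
], roll=[-6.2,-6.2,-6.2,-6.2], claw=[0.07,0.07,0.07,0.07])

```text
clock: 21.55
position: [488.1, 212.9, 283.0]
ee_rot: [0.995, -0.095, 0.001, -0.001]
contact_force: [0.7, 0.3, -0.1]
gripper_width: 70.4
grasp_force: 0.0
```

```bash
python3 -c "
from h import *
s=read_state();p=get_image('wrist');W=cloud(p,s);rect(W,(486.5,216.5),22,50,60,n='timber')
go(486.5,216.5,189,-10.2,s)"
```

```text
timber [485.7 216.8  64.7  36.  -10.9] z [35.  36.1] 3482
slide [-0.0023 -0.0031  0.094 ] roll -0.7 | pos [488.1 212.9 283. ] yaw -10.9 j [ 0.72  0.35 -0.38  0.   -0.83  0.66] tilt z [ 0.0013  0.001  -1.    ]
```

Emit:
carry_out([
  [-0.0029,-0.0033,0.045],
  [-0.0029,-0.0033,0.08],
  [-0.0029,-0.0033,0.094],
  [-0.0029,-0.0033,0.094],
  [-0.0029,-0.0033,0.094],
  [-0.0029,-0.0033,0.094],
  [-0.0029,-0.0033,0.094],
  [-0.0029,-0.0033,0.094],
], roll=[0,0,0,0,0,0,0,0], claw=[0.07,0.07,0.07,0.07,0.02,0.02,0.02,0.02])

```text
clock: 22.6
position: [486.0, 217.2, 189.9]
ee_rot: [0.996, -0.094, 0.001, -0.001]
contact_force: [-1.2, 0.6, 5.4]
gripper_width: 34.7
grasp_force: 61.7
```

```bash
python3 -c "
from h import *
s=read_state();print(s['gripper_width'],s['contact_force']);go(607,-46.4,290,-97,s)"
```

```text
34.65658597506664 [-1.19682074  0.60311987  5.40727014]
slide [ 0.1684  0.236  -0.1003] roll 86.2 | pos [486.  217.2 189.9] yaw -10.8 j [ 0.73  0.49 -0.47  0.   -0.61  0.66] tilt z [ 0.0026  0.0018 -1.    ]
```

Emit:
carry_out([
  [0,0,-0.05],
  [0,0,-0.1],
  [0.03,0.04,-0.1],
  [0.06,0.08,-0.1],
  [0.09,0.13,-0.1],
  [0.12,0.17,-0.1],
  [0.15,0.21,-0.1],
  [0.1684,0.2355,-0.1],
], roll=[0,0,10,20,30,40,50,60], claw=[0.02,0.02,0.02,0.02,0.02,0.02,0.02,0.02])

```text
clock: 23.6
position: [607.1, -48.4, 288.2]
ee_rot: [0.813, -0.583, -0.0, -0.0]
contact_force: [0.3, 0.9, -0.8]
gripper_width: 34.5
grasp_force: 60.8
```

```bash
python3 -c "
from h import *
s=read_state();print(s['gripper_width']);go(607,-45.8,260,-97,s)"
```

```text
34.49370906860667
slide [-0.0025 -0.0007  0.0282] roll 25.7 | pos [607.1 -48.4 288.2] yaw -71.3 j [ 0.19  0.46 -0.19 -0.   -0.92  0.14] tilt z [ 0.e+00  2.e-04 -1.e+00]
```

Emit:
carry_out([
  [-0.0012,-0.0005,0],
  [-0.0012,-0.0005,0.01],
  [-0.0012,-0.0005,0.028],
  [-0.0012,-0.0005,0.028],
  [-0.0012,-0.0005,0.028],
  [-0.0012,-0.0005,0.028],
], roll=[10,20,25.7,25.7,25.7,25.7], claw=[0.02,0.02,0.02,0.02,0.02,0.02])

```text
clock: 24.35
position: [607.0, -44.8, 261.1]
ee_rot: [-0.666, 0.746, -0.0, 0.001]
contact_force: [-0.2, 0.2, -1.4]
gripper_width: 34.8
grasp_force: 60.8
```

```bash
python3 -c "
from h import *
s=read_state();print(s['contact_force'],s['gripper_width']);go(607,-45.8,218,-97,s)
p=get_image('wrist');save(p,'w8.png');W=cloud(p,s)
a=np.radians(83.02);u=np.array([np.cos(a),np.sin(a)]);v=np.array([-u[1],u[0]])
W=W.reshape(-1,3);q=(W[:,:2]-[611.8,-3.7])@np.c_[u,v]
for lo,hi in((95,114),(28,38)):
  k=(W[:,2]>lo)&(W[:,2]<hi)&(abs(q[:,1])<27)&(q[:,0]<-60)&(q[:,0]>-94)
  print(np.round(np.percentile(q[k],[0,2,50,98,100],axis=0),1))
"
```

```text
[-0.20379838  0.22194842 -1.35680167] 34.76080906315105
slide [0.001  0.     0.0431] roll 0.5 | pos [607.  -44.8 261.1] yaw -96.5 j [ 0.19  0.49 -0.22  0.   -0.86 -0.3 ] tilt z [ 1.6e-03  2.0e-04 -1.0e+00]
[[-73.8 -18.4]
 [-73.6 -17.3]
 [-67.9   0.1]
 [-60.3  17.2]
 [-60.   18.2]]
[[-91.5 -23.3]
 [-91.1 -22.3]
 [-78.   -0.7]
 [-64.   21.7]
 [-60.5  22.7]]
```

View pics/w8.png

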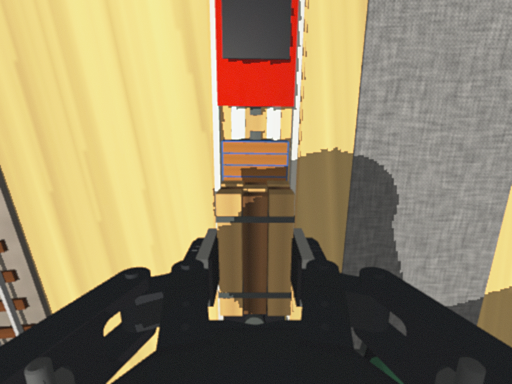

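The timber is held lengthwise over the flat wagon's deck, its far end at (255,190). Now lower it.

Emit:
carry_out([
  [0.0007,-0.0003,0.025],
  [0.0007,-0.0003,0.036],
  [0.0007,-0.0003,0.041],
  [0.0007,-0.0003,0.043],
  [0.0007,-0.0003,0.0435],
  [0.0007,-0.0003,0.0435],
], roll=[0.5,0.5,0.5,0.5,0.5,0.5], claw=[0.02,0.02,0.02,0.02,0.02,0.02])

```text
clock: 25.15
position: [607.0, -45.6, 217.9]
ee_rot: [-0.663, 0.749, -0.0, 0.0]
contact_force: [-2.4, 0.2, 5.1]
gripper_width: 34.7
grasp_force: 61.5
```

```bash
python3 -c "
from h import *
s=read_state();print(s['contact_force']);go(607,-45.8,218,-97,s)"
```

```text
[-2.36417721  0.20611904  5.12991809]
slide [ 0.0002  0.     -0.0001] roll 0.0 | pos [607.  -45.6 217.9] yaw -97.0 j [ 0.19  0.54 -0.25  0.   -0.77 -0.31] tilt z [ 7.e-04 -1.e-04 -1.e+00]
```

Emit:
carry_out([
  [0,0,0],
  [0,0,0],
  [0,0,0],
  [0,0,-0.03],
  [0,0,-0.08],
  [0,0,-0.13],
  [0,0,-0.18],
  [0,0,-0.18],
], roll=[0,0,0,0,0,0,0,0], claw=[0.055,0.055,0.055,0.055,0.06,0.06,0.06,0.06])

```text
clock: 26.15
position: [607.7, -45.7, 402.1]
ee_rot: [-0.663, 0.749, -0.003, 0.004]
contact_force: [-0.2, -1.4, -0.3]
gripper_width: 60.0
grasp_force: 0.0
```

```bash
python3 -c "
from h import *
s=read_state();p=get_image('wrist');save(p,'w9.png');W=cloud(p,s)
rect(W,(607,-46),55,80,45,n='timber');rect(W,(593.8,-154),40,70,60,n='caboose')
a=np.radians(83.02);u=np.array([np.cos(a),np.sin(a)]);v=np.array([-u[1],u[0]])
W=W.reshape(-1,3);q=(W[:,:2]-[611.8,-3.7])@np.c_[u,v]
k=(W[:,2]>28)&(W[:,2]<38)&(abs(q[:,1])<27)&(q[:,0]<20)&(q[:,0]>-100)
print(np.round(np.percentile(q[k],[0,2,50,98,100],axis=0),1))
k=(W[:,2]>45)&(abs(q[:,1])<27)&(q[:,0]<110)&(q[:,0]>0)&(W[:,2]<62)
print(np.round(np.percentile(q[k],[0,2,50,98,100],axis=0),1))
"
```

```text
timber [606.8 -45.1  64.6  36.1  82.9] z [63.2 64.4] 1796
caboose [ 593.8 -154.3   75.4   46.1   82.9] z [52.6 64.5] 3500
[[-91.2 -23.6]
 [-91.1 -23.1]
 [-74.   -3.3]
 [  5.8  22. ]
 [  6.4  22.6]]
[[ 29.7 -23.4]
 [ 30.2 -22.1]
 [ 59.6   0. ]
 [ 95.   22.7]
 [ 98.4  23.9]]
```

View pics/w9.png

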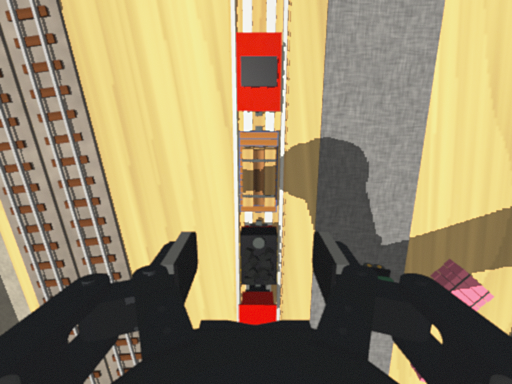

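The whole train is in line: cab (258,305), tender (258,250), flat wagon with timber (258,180) and caboose (258,72). The gaps come to about 11–12 mm.

```bash
python3 -c "
from bench import *
print(job_done())"
```

```text
the job is handed in; nothing more can be done
None
```

The train is made up behind the locomotive and handed in at about 26 s: tender, flat wagon with the timber centred on it, then caboose, with measured gaps of about 11–12 mm and everything released.

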